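# Press the inspection magnifier home in its foam pocket

## Task

Put the yellow-handled inspection magnifier away in its cut-out in the foam tray, the one way round that fits, and press it fully home at both the head end and the handle end, so that it lies flat on the bottom all along. The foam grips, so it needs a firm push, but do not ram it, do not press on the glass, and leave the screwdriver, eyepiece, dishes and slide box where they are.

Things in the scene. Friction and masses are not known exactly. Their poses are not given: they have to be found in the camera images.
- magnifier_mid (a point): Hand magnifier lying face up, 180 x 64 x 19 mm, 130 to 220 g, flat underside, 19 mm thick throughout. x runs from handle to head, z up; this point is half-way up (9.5 mm over the underside). In mm from here: white head frame x 0 to 80, y -32 to 32; yellow handle x -100 to 0, y 2 to 26, so offset to +y: an L-like outline. Balance near x -20, y 8. Grip the 24 mm wide handle, e.g. at x -25, y 14.
- magnifier_head (a point): Middle of the head's far end bar, half-way up (x 73, y 0 from magnifier_mid). The bar is white with a blue stripe, 14 mm wide, 64 mm long across: the place to press the head end down.
- magnifier_handle (a point): Point half-way up on the handle's centre line, 20 mm from its end (x -80, y 14 from magnifier_mid): the place to press the handle end down.
- magnifier: The magnifier itself; origin on its underside, 9.5 mm below magnifier_mid, same axes.
- lens: The magnifier's glass, 54 x 46 x 6 mm, x 12 to 66 and y -23 to 23 of the magnifier, its face 6 mm below the frame's top. Origin at its centre. Not to be pressed on.
- tray: Fixed foam tray, 240 x 180 x 30 mm: dark foam face in an aluminium rim, face and rim 30 mm above the bench, blue floor showing in the cut-outs. Origin under its centre on the bench.
- pocket (a point): Magnifier's cut-out: its outline plus 1.8 mm on every side, 17 mm deep below the foam face, sharp-edged. The point lies on the rigid floor, 13 mm above the bench; axes as the magnifier has when home (x handle to head). Home: magnifier_mid is 9.5 mm straight above it and the top stands 2 mm proud of the foam, so fingers holding its sides cannot go all the way down with it.
- pocket_head (a point): Point on the cut-out's floor, 9.5 mm below where magnifier_head must be. Springy foam nibs in the cut-out's long walls (a pair beside the head, 33 mm nearer the handle than here; a pair beside the handle) stand 1.4 mm into the magnifier's sides. They stop it 3 to 4 mm down; under its own weight it stays there. Passing them takes roughly 8 to 15 N at each end.
- pocket_handle (a point): Point on the cut-out's floor, 9.5 mm below where magnifier_handle must be. The handle's pair of nibs is 10 mm nearer the head than here. The magnifier can rock: pressing one end down may lift the other again by some mm, so both ends must be checked and pressed in turn until both stay down.
- screwdriver: Bystander: 140 mm screwdriver, orange handle, loose in its own straight slot of the tray, 80 mm to the -y side of the pocket point; origin under its middle.
- eyepiece: Bystander: microscope eyepiece standing on the bench between tray and magnifier, steel and black, 38 mm across, 62 mm high, origin at its foot.
- dishes: Bystander: two stacked covered dishes, 90 mm across, 28 mm high, origin at the foot.
- slidebox: Bystander: blue slide box 85 x 100 x 34 mm, origin at the foot.
There are look-alikes about, which are no part of the job. Of the things that look like the magnifier, the smallest one is meant.

How it is judged:
At the end, for the whole second after the job is handed in: The magnifier lies in its cut-out the right way round (within 4 mm, at head and handle within 6 mm), both its head end and its handle end pressed down to within 2 mm of lying on the cut-out's floor, level within 0.04 rad, released and at rest (x of magnifier_mid in the frame of pocket between -0.004 and 0.004 m and y of magnifier_mid in the frame of pocket between -0.004 and 0.004 m and z of each of magnifier_head, magnifier_handle in the frame of pocket below 0.0115 m and horizontal distance between magnifier_handle and pocket_handle below 0.006 m and horizontal distance between magnifier_head and pocket_head below 0.006 m and angle between magnifier_mid's own z axis and vertical below 0.04 rad and linear speed of magnifier below 0.01 m/s); the robot touches nothing.
It fails at once if the magnifier is rammed: it bears on the tray with more than 70 N (contact force between magnifier and tray above 70 N).
It fails at once if the glass is pressed with more than 3 N (contact force between the arm and lens above 3 N).
It fails at once if the screwdriver, eyepiece, dishes or slide box is moved more than 25 mm (distance of any of screwdriver, eyepiece, dishes, slidebox from where it was at the start of the episode above 0.025 m).
It also fails if it takes over 61 s, if anything falls off the work surface, if the arm or the gripper's body presses on something with over 40 N, if the wrist force passes 120 N, or if a joint passes its speed limit or range.

## Robot

A 6-joint arm with a two-finger parallel gripper is mounted at the origin on the work surface. World frame = base frame: x ahead of the robot, y to its left, z up, the work surface at z = 0. Lengths are in m, angles in rad, forces in N, time in s.
With the tool pointing down it reaches from about 0.25 to 0.725 m from the base axis. Payload 4 kg.
Tool frame: the origin (TCP) lies on the centre line of the jaws, within the pads' length; the fingertips stand 14 mm ahead of it and the grasp point (between the pads) lies 5 mm behind it; z points along the fingers, x is the direction in which the jaws open and shut, and the axes are right-handed (so a half turn about z gives the same grasp; the last joint's range is limited). The gripper opens to 85 mm and grips with 20 to 120 N. Pads are 22 mm wide; open, the fingers measure 114 mm over their backs; the gripper's body (76 mm by 85 mm) begins 54 mm behind the grasp point. The pads swing forward as they close: fully open they stand 13 mm farther back than shut.
Start: joints at [1.128, 0.241, 0.005, 1.335, 0, 1.571], TCP at [0.214, 0.452, 0.214] pointing down, gripper open.
Joint ranges: [-2.72, 2.72], [-1.05, 1.87], [-1.09, 1.28], [-1.99, 2.15], [-1.42, 1.44], [-3.14, 3.14]. Speed limits (rad/s): [2.79, 2.79, 3.14, 3.14, 3.14, 3.14].

## Interface

Orientations are given as a unit quaternion [x, y, z, w].
In Python, from workcell import bot gives the robot as it stands.
- The arm moves only by the tool play_rows, never from a script. Its argument "motion" is a list of rows, each an object with "fingers": the closure, from -1 (fully open) to 1 (shut), so that 0 is half open; "translation": the shift along the tool's x, y, z in cm, a list of three; "roll": the turn about the tool's z in degrees. A call has 1 to 20 rows; each row is the pose to reach, as a shift and turn from the pose commanded when the call began, along the tool's axes at that moment; what a row does not reach only later rows make up. A row lasts 1/12 s, in which the tool goes at most 41.7 mm and 7.16 degrees, less where a joint would pass 70% of its speed; a pose out of reach is approached as far as the arm can. A call with a gripper value outside its range is refused whole. The fingers move at their own pace and stop on an object; the grip force is fixed at half the most. Time passes only in rows, so rows that repeat a pose let the fingers close. It gives the time, the measured TCP pose, the force and the opening at its end, in the units of the state.
- bot.get_obs(): the state, without advancing time (a new reading comes with each control period).
- bot.camera(name): name is "scene" or "top"; returns a dict with "pixels" (480x640x3 uint8, red, green, blue), "intrinsics" (3x3 intrinsics, pixels), "world_to_cam" (4x4, takes a point from world to camera coordinates). Camera axes: x right, y down, z forward; pixel columns grow to the right and rows downward; lengths in m; the calibration is good to about 2 mm. A picture is of the moment at which its call begins. There is no depth.
- bot.job_done(): hands the job in, once; it reports no verdict.
The state is a dict: "clock": time; "joint_pos": joint angles; "joint_vel": joint speeds; "tau": joint torques, N m; "eef_pos": TCP position; "tool_rot": TCP orientation; "ft_force": force on the tool from outside, world axes, zero at the start; "ft_torque": the same for the moment, N m; "grip_width": finger opening in m.
Only numpy, scipy, OpenCV 4.12 (cv2) and the standard library are available. Lean on these libraries where they do the work, as an engineer would, in place of code of your own. Each camera call takes 0.05 s, during which the arm holds its last target. There are 200 camera calls.

## Working session

There is one attempt and no reset: what is moved stays moved. The work goes in short steps, Python scripts to look and compute and a tool call to move; the robot and the scene stay as the last step left them, time stands still between calls to the robot, and variables do not carry over. Pictures are saved under pics/ and viewed, about 8 in all and at most 12, crops included, and the job is handed in when it is done.

Besides the shell and the picture viewer there is one more tool, called as name(argument=value, ...), one argument or row to a line, values as JSON. play_rows: Moves the arm, as the interface text tells. Its arguments: {"type":"object","properties":{"motion":{"type":"array","items":{"type":"object","properties":{"fingers":{"type":"number"},"translation":{"type":"array","items":{"type":"number"}},"roll":{"type":"number"}}}}},"required":["motion"]}

```bash
mkdir -p pics; cat > h.py <<'E'
import numpy as np,cv2,json
from workcell import bot
def shot(n,f):
    c=bot.camera(n); cv2.imwrite('pics/'+f+'.png',cv2.cvtColor(c['pixels'],cv2.COLOR_RGB2BGR))
    np.savez('pics/'+f+'.npz',**{k:np.array(v) for k,v in c.items()}); return c
def ray(c,px,z):
    px=np.atleast_2d(np.array(px,float)); K=np.array(c['intrinsics']);T=np.array(c['world_to_cam'])
    R=T[:3,:3];o=-R.T@T[:3,3]
    d=(np.linalg.inv(K)@np.c_[px,np.ones(len(px))].T).T@R
    return o+d*((z-o[2])/d[:,2])[:,None]
def proj(c,P):
    P=np.atleast_2d(P);K=np.array(c['intrinsics']);T=np.array(c['world_to_cam'])
    q=(P@T[:3,:3].T+T[:3,3])@K.T; return q[:,:2]/q[:,2:]
E
python3 - <<'E'
from h import *
for n in('scene','top'):
    c=shot(n,n+'0');T=np.array(c['world_to_cam']);print(n,-T[:3,:3].T@T[:3,3],T[2,:3])
print(bot.get_obs())
E
```

```text
scene [ 1.2968991  -0.34003031  0.73951852] [-0.68137959  0.36273627 -0.63572341]
top [0.36825681 0.05743017 1.5086503 ] [ 0.13131559  0.01208314 -0.99126697]
{'clock': 0.1, 'joint_pos': array([1.12796401e+00, 2.41336840e-01, 3.84831580e-03, 1.33519316e+00,
       1.68228121e-05, 1.57076677e+00]), 'joint_vel': array([-0.00134331, -0.00190023,  0.00288536, -0.00017749,  0.00030871,
       -0.00024361]), 'tau': array([-1.55931502e-03, -3.73137617e+01,  2.53009611e+01,  1.08688461e-02,
       -1.45346949e-04,  1.05575359e-05]), 'eef_pos': array([0.21398759, 0.45122979, 0.21289835]), 'tool_rot': array([ 8.45124942e-01,  5.34567997e-01, -8.01193454e-04,  4.96794149e-04]), 'ft_force': array([-0.89141842, -0.35210158,  0.3438076 ]), 'ft_torque': array([ 0.01558896, -0.0098047 , -0.00876799]), 'grip_width': 0.08540770614602008}
```

View pics/top0.png

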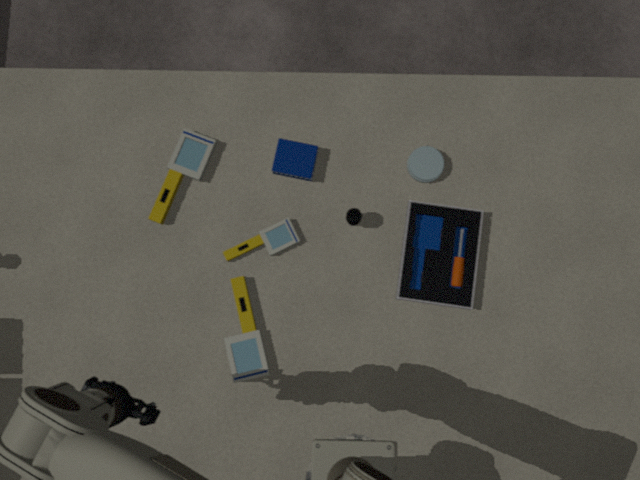

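View pics/scene0.png

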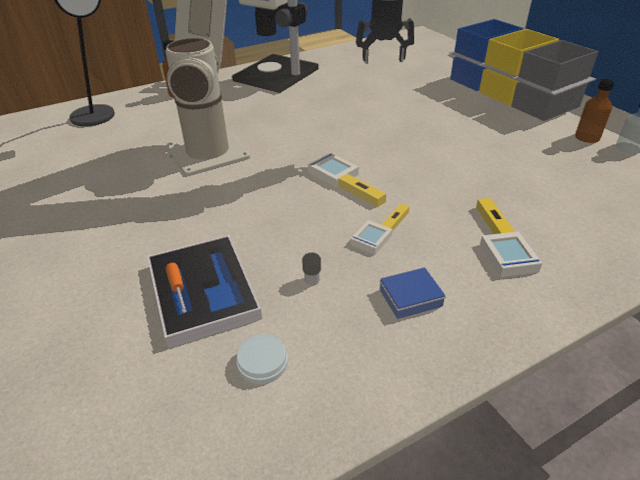

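The small magnifier is the middle one: head near (280,237), handle near (243,247) in the top view. The cut-out's head is at (429,232) and its handle runs down to (417,290). Measuring both now.

```bash
cat > m.py <<'E'
from h import *
def mask(c,lo,hi,box,k=4):
    x0,y0,x1,y1=box; im=c['pixels'][y0:y1,x0:x1]
    im=cv2.resize(im,None,fx=k,fy=k,interpolation=cv2.INTER_CUBIC)
    m=cv2.inRange(cv2.cvtColor(im,cv2.COLOR_RGB2HSV),lo,hi)
    ct=max(cv2.findContours(m,0,1)[0],key=cv2.contourArea)[:,0,:].astype(float)
    return (ct+.5)/k-.5+[x0,y0]
def rect(P):
    (cx,cy),(w,h),a=cv2.minAreaRect((P[:,:2]*1000).astype(np.float32))
    if w<h: w,h,a=h,w,a+90
    return np.round([cx,cy,w,h,a],1)
E
python3 - <<'E'
from m import *
for n,bm,bp,bt in(('top',(215,210,310,270),(395,195,490,315),(395,195,490,315)),('scene',(345,195,420,260),(140,230,270,350),0)):
    c=dict(np.load(f'pics/{n}0.npz'))
    Y=mask(c,(18,120,60),(35,255,255),bm);print(n,'handle',rect(ray(c,Y,.019)))
    L=mask(c,(85,50,80),(110,160,255),bm);print('lens',rect(ray(c,L,.013)))
    hsv=cv2.cvtColor(c['pixels'],cv2.COLOR_RGB2HSV)
    for p in ((278,238),(429,232),(243,243)) if n=='top' else((372,236),(220,297)): print(p,hsv[p[1],p[0]])
    B=mask(c,(100,150,60),(125,255,255),bp)
    for z in(.013,.03):
        P=ray(c,B,z)[:,:2]*1000;h=cv2.approxPolyDP(P.astype(np.float32)[:,None],5,True)[:,0];print('pocket',z,rect(P/1000),h.round(1).tolist())
    D=mask(c,(0,0,0),(180,255,60),bp);print('foam',rect(ray(c,D,.03)))
E
```

```text
top handle [542.3 271.5  98.9  27.1 117.3]
lens [572.7 186.7  50.9  43.3 117.5]
(278, 238) [ 96  60 110]
(429, 232) [108 209  88]
(243, 243) [ 25 187 127]
pocket 0.013 [ 540.1 -173.8  183.    57.2  172.9] [[627.0999755859375, -209.89999389648438], [633.0999755859375, -166.6999969482422], [617.4000244140625, -154.60000610351562], [452.8999938964844, -143.1999969482422], [453.79998779296875, -157.5], [549.0, -169.6999969482422], [548.4000244140625, -203.5]]
pocket 0.03 [ 538.1 -171.2  180.9   56.6  172.9] [[624.0999755859375, -206.89999389648438], [630.0999755859375, -164.1999969482422], [614.5999755859375, -152.1999969482422], [451.8999938964844, -140.89999389648438], [452.79998779296875, -155.10000610351562], [546.9000244140625, -167.10000610351562], [546.2999877929688, -200.60000610351562]]
foam [ 535.5 -202.7  230.7  169.9  172.9]
scene handle [545.7 277.3 100.4  32.6 117.3]
lens [586.1 194.5  30.1   4.  121.5]
(372, 236) [ 97  48 176]
(220, 297) [109 160 139]
pocket 0.013 [ 529.9 -172.   164.3   50.9  173.2] [[451.3999938964844, -144.8000030517578], [549.2000122070312, -166.0], [544.4000244140625, -198.5], [608.5999755859375, -204.1999969482422], [611.0, -156.39999389648438], [606.5, -161.5], [552.5999755859375, -149.89999389648438], [548.5, -157.0]]
pocket 0.03 [ 547.9 -175.9  160.4   49.7  173.2] [[471.20001220703125, -149.39999389648438], [566.7000122070312, -170.10000610351562], [562.0999755859375, -201.8000030517578], [624.7000122070312, -207.39999389648438], [627.0, -160.6999969482422], [622.7000122070312, -165.6999969482422], [570.0, -154.39999389648438], [566.0, -161.3000030517578]]
foam [ 534.9 -200.7  228.3  169.   172.9]
```

```bash
cat > r.py <<'E'
from h import *
A=np.deg2rad(-7.1);C0=np.array([535.2,-201.7])/1000
U=np.array([np.cos(A),np.sin(A)]);V=np.array([-U[1],U[0]])
def rectify(c,z,s=2.5,hu=130,hv=100):
    # output: col = u(mm)*s, row = -v*s
    uv=np.array([[-hu,hv],[hu,hv],[hu,-hv],[-hu,-hv]],float)
    W=np.c_[C0+uv[:,:1]/1000*U+uv[:,1:]/1000*V,np.full(4,z)]
    dst=np.array([[0,0],[2*hu*s,0],[2*hu*s,2*hv*s],[0,2*hv*s]])
    H=cv2.getPerspectiveTransform(proj(c,W).astype(np.float32),dst.astype(np.float32))
    return cv2.warpPerspective(c['pixels'],H,(int(2*hu*s),int(2*hv*s)),flags=cv2.INTER_CUBIC)
E
python3 - <<'E'
from r import *
o=[]
for n in('top','scene'):
    c=dict(np.load(f'pics/{n}0.npz'));im=rectify(c,.03,1.5)
    im=(255*(im/255.)**.5).astype(np.uint8);o.append(im)
im=np.vstack(o);im=cv2.cvtColor(im,cv2.COLOR_RGB2BGR)
cv2.imwrite('pics/rect.png',im)
E
```

```text
(no output)
```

View pics/rect.png

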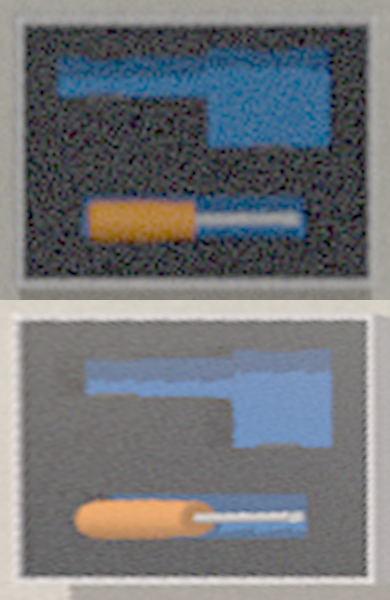

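```bash
cat > e.py <<'E'
from r import *
from scipy.ndimage import gaussian_filter
def edges(c,z,k=.5):
    s=4;im=rectify(c,z,s).astype(float)
    f=gaussian_filter((im[...,2]-im[...,0])/(im.sum(2)+20),3)
    def cr(p,off):
        t=(np.median(p[len(p)*0:][p>np.percentile(p,80)])+np.percentile(p,15))/2;b=np.where(p>t)[0];return (b[0]-off,b[-1]-off)
    col=lambda u:int((u+130)*s); row=lambda v:int((100-v)*s)
    out={}
    def vs(u0,u1):
        p=f[row(90):row(-8),col(u0):col(u1)].mean(1);a,b=cr(p,0);return round(90-a/s,1),round(90-b/s,1)
    def us(v0,v1):
        p=f[row(v1):row(v0),:].mean(0)[col(-112):col(112)];a,b=cr(p,0);return round(-112+a/s,1),round(-112+b/s,1)
    return dict(head_v=vs(30,75),handle_v=vs(-75,-5),handle_u=us(57,70),head_u=us(24,40))
E
python3 - <<'E'
from e import *
for n in('top','scene'):
    c=dict(np.load(f'pics/{n}0.npz'))
    for z in(.03,.013):print(n,z,edges(c,z))
    # tray outer rim
    im=cv2.cvtColor(rectify(c,.03,4).astype(np.uint8),cv2.COLOR_RGB2GRAY).astype(float)
    for nm,p in(('u',im[300:500].mean(0)),('v',im[:,400:650].mean(1))):
        m=(p<(np.percentile(p,30)+np.percentile(p,97))/2)
        print(nm,np.where(np.diff(m.astype(int)))[0]/4-(130 if nm=='u' else 100))
E
```

```text
top 0.03 {'head_v': (np.float64(67.5), np.float64(2.5)), 'handle_v': (np.float64(61.8), np.float64(35.2)), 'handle_u': (np.float64(-88.2), np.float64(90.0)), 'head_u': (np.float64(6.2), np.float64(90.8))}
top 0.013 {'head_v': (np.float64(65.5), np.float64(-0.2)), 'handle_v': (np.float64(60.0), np.float64(33.0)), 'handle_u': (np.float64(-86.5), np.float64(93.0)), 'head_u': (np.float64(-88.5), np.float64(94.2))}
u [-114.5  115. ]
v [-83.75  40.75  50.75  85.5 ]
scene 0.03 {'head_v': (np.float64(65.0), np.float64(3.8)), 'handle_v': (np.float64(60.5), np.float64(36.5)), 'handle_u': (np.float64(-28.5), np.float64(90.8)), 'head_u': (np.float64(23.5), np.float64(91.2))}
scene 0.013 {'head_v': (np.float64(67.5), np.float64(4.8)), 'handle_v': (np.float64(63.2), np.float64(37.8)), 'handle_u': (np.float64(-91.2), np.float64(74.2)), 'head_u': (np.float64(6.0), np.float64(74.8))}
u [-117.    114.25]
v [-86.75  41.5   47.25  84.5   90.5   95.75  98.  ]
```

Positions measured: magnifier mid is about (0.554, 0.221) with yaw about -62°. Lens and handle agree to 1 mm, and their spacing of 90.1 mm matches the given sizes. Pocket yaw is about -7°. Moving above the grasp point now.

play_rows(
  motion=[
    {"fingers": -0.3, "translation": [-0.9, 9.8, 0], "roll": 9},
    {"fingers": -0.3, "translation": [-1.8, 13, 0], "roll": 18},
    {"fingers": -0.3, "translation": [-3.6, 39.4, 0], "roll": 37},
    {"fingers": -0.3, "translation": [-3.6, 39.4, 0], "roll": 37},
    {"fingers": -0.3, "translation": [-3.6, 39.4, 0], "roll": 37},
    {"fingers": -0.3, "translation": [-3.6, 39.4, 0], "roll": 37},
    {"fingers": -0.3, "translation": [-3.6, 39.4, 0], "roll": 37},
    {"fingers": -0.3, "translation": [-3.6, 39.4, 0], "roll": 37},
    {"fingers": -0.3, "translation": [-3.6, 39.4, 0], "roll": 37},
    {"fingers": -0.3, "translation": [-3.6, 39.4, 0], "roll": 37},
    {"fingers": -0.3, "translation": [-3.6, 39.4, 0], "roll": 37},
    {"fingers": -0.3, "translation": [-3.6, 39.4, 0], "roll": 37},
    {"fingers": -0.3, "translation": [-3.6, 39.4, 0], "roll": 37},
    {"fingers": -0.3, "translation": [-3.6, 39.4, 0], "roll": 37},
    {"fingers": -0.3, "translation": [-3.6, 39.4, 0], "roll": 37},
    {"fingers": -0.3, "translation": [-3.6, 39.4, 0], "roll": 37},
  ],
)

```text
clock: 1.43
eef_pos: [0.5539, 0.2514, 0.2141]
tool_rot: [0.971, 0.24, 0.0, -0.0]
ft_force: [-0.3, 0.6, 0.1]
grip_width: 0.0555
```

```bash
cat > d.py <<'E'
import sys
from h import *
from scipy.spatial.transform import Rotation as Ro
# usage: d.py x y z(mm) toolx_angle(deg)
o=bot.get_obs();R=Ro.from_quat(o['tool_rot']).as_matrix();p=np.array(o['eef_pos'])
a=np.degrees(np.arctan2(R[1,0],R[0,0]))
print('t',o['clock'],'p',(p*1000).round(1),'ang',round(a,2),'tilt',R[:,2].round(3),'F',o['ft_force'].round(1),'T',o['ft_torque'].round(2),'w',round(o['grip_width']*1000,1),'j',np.round(o['joint_pos'],2))
if len(sys.argv)>1:
    x,y,z,ang=map(float,sys.argv[1:5])
    print('cm',((np.array([x,y,z])/1000-p)@R*100).round(2),'roll',round(a-ang,2))
E
python3 d.py 554.7 249.7 18 27.8
```

```text
t 1.4333 p [553.9 251.4 214.1] ang 27.74 tilt [ 0.  0. -1.] F [-0.3  0.6  0.1] T [ 0.02  0.01 -0.01] w 55.5 j [0.43 0.46 0.32 1.43 0.   1.51]
cm [-1.000e-02  1.900e-01  1.961e+01] roll -0.06
```

play_rows(
  motion=[
    {"fingers": -0.3, "translation": [0, 0.1, 4], "roll": 0},
    {"fingers": -0.3, "translation": [0, 0.1, 8], "roll": 0},
    {"fingers": -0.3, "translation": [0, 0.1, 12], "roll": 0},
    {"fingers": -0.3, "translation": [0, 0.1, 15], "roll": 0},
    {"fingers": -0.3, "translation": [0, 0.1, 17], "roll": 0},
    {"fingers": -0.3, "translation": [0, 0.1, 18.5], "roll": 0},
    {"fingers": -0.3, "translation": [0, 0.1, 19.3], "roll": 0},
    {"fingers": -0.3, "translation": [0, 0.1, 19.5], "roll": 0},
    {"fingers": -0.3, "translation": [0, 0.1, 19.5], "roll": 0},
    {"fingers": 0.8, "translation": [0, 0.1, 19.5], "roll": 0},
    {"fingers": 0.8, "translation": [0, 0.1, 19.5], "roll": 0},
    {"fingers": 0.8, "translation": [0, 0.1, 19.5], "roll": 0},
    {"fingers": 0.8, "translation": [0, 0.1, 19.5], "roll": 0},
    {"fingers": 0.8, "translation": [0, 0.1, 19.5], "roll": 0},
    {"fingers": 0.8, "translation": [0, 0.1, 19.5], "roll": 0},
    {"fingers": 0.8, "translation": [0, 0.1, 19.5], "roll": 0},
    {"fingers": 0.8, "translation": [0, 0.1, 19.5], "roll": 0},
  ],
)

```text
clock: 2.85
eef_pos: [0.5553, 0.2495, 0.0187]
tool_rot: [0.971, 0.239, -0.0, 0.0]
ft_force: [-0.0, -0.2, 0.6]
grip_width: 0.0083
```

```bash
python3 d.py 554.7 249.7 18 27.8
```

```text
t 2.85 p [555.3 249.5  18.7] ang 27.62 tilt [-0. -0. -1.] F [-0.  -0.2  0.6] T [-0.05 -0.04  0.02] w 8.3 j [ 0.42  0.6   0.02  0.99 -0.    1.51]
cm [-0.04 -0.04  0.07] roll -0.18
```

Opening is 8.3 mm where 24 mm is expected, so the grasp went wrong. Looking.

```bash
python3 - <<'E'
from h import *
a=shot('top','top1')['pixels'][190:310,190:330];b=shot('scene','scene1')['pixels'][140:280,310:470]
im=np.hstack([cv2.resize(a,(400,343)),cv2.resize(b,(392,343))]);cv2.imwrite('pics/v4.png',im[...,::-1])
E
```

```text
(no output)
```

View pics/v4.png

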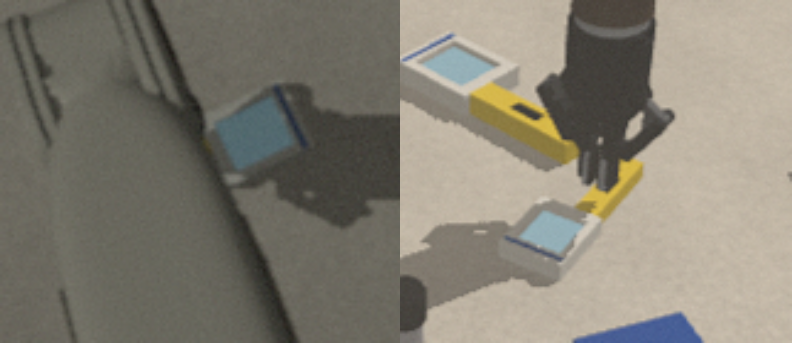

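```bash
python3 - <<'E'
from m import *
for f in('top0','top1'):
    c=dict(np.load(f'pics/{f}.npz'));print(f,'lens',rect(ray(c,mask(c,(85,50,40),(110,160,255),(215,210,310,270)),.013)))
for f in('scene0','scene1'):
    c=dict(np.load(f'pics/{f}.npz'))
    for nm,lo,hi,z in(('lens',(85,30,60),(110,160,255),.013),('hand',(18,110,60),(35,255,255),.019)):
        try:print(f,nm,rect(ray(c,mask(c,lo,hi,(350,200,420,262)),z)))
        except Exception as e:print(e)
c=dict(np.load('pics/scene1.npz'))
print('TCP px',proj(c,np.array([[.5553,.2495,.0187],[.5553,.2495,.005]])),'handle corners px',proj(c,[[.554+.001*(x*.469+y*.883),.221+.001*(-x*.883+y*.469),.019] for x,y in((0,2),(0,26),(-100,26),(-100,2),(-25,14))]).round(1).tolist())
im=c['pixels'][170:260,340:430];cv2.imwrite('pics/v5.png',cv2.resize(im,None,fx=6,fy=6,interpolation=2)[...,::-1])
E
python3 d.py
```

```text
top0 lens [572.7 186.7  50.9  43.3 117.5]
top1 lens [572.6 186.8  53.4  44.6 117.1]
scene0 lens [566.6 192.2  47.   41.7 117.4]
scene0 hand [545.7 277.  101.5  33.2 117.2]
scene1 lens [566.8 192.1  47.4  42.5 117.7]
scene1 hand [545.7 277.1 101.9  33.3 117.6]
TCP px [[389.44375873 221.48618721]
 [389.01609305 226.12979704]] handle corners px [[379.7, 225.2], [389.1, 228.6], [407.9, 206.7], [398.9, 203.6], [389.3, 221.2]]
t 2.95 p [555.2 249.5  18.7] ang 27.63 tilt [-0. -0. -1.] F [-0.5  0.7  0.2] T [-0.02  0.01  0.  ] w 8.6 j [0.42 0.6  0.02 0.99 0.   1.51]
```

View pics/v5.png

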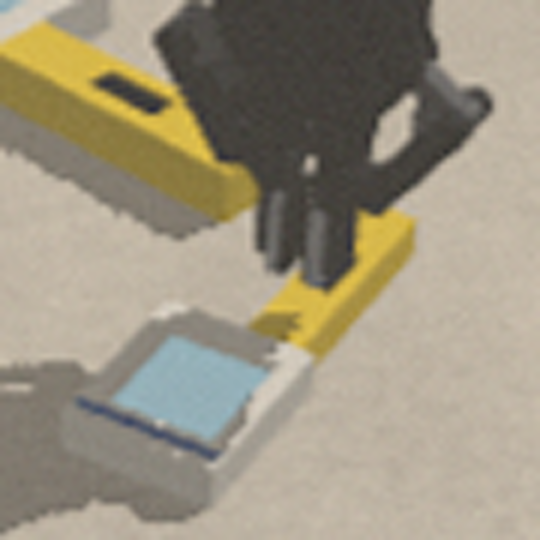

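```bash
python3 - <<'E'
from m import *
p=np.array([.21399,.45123,.2129]);x=np.array([.428,.9035,0])*.0425
for f in('scene0','top0'):
    c=dict(np.load(f'pics/{f}.npz'))
    print(f,proj(c,[p,p-[0,0,.005],p+x,p-x,p+x-[0,0,.03],p-x-[0,0,.03],p+x+[0,0,.03],p-x+[0,0,.03]]).round(1).tolist())
a=dict(np.load('pics/scene0.npz'))['pixels'][0:90,340:430];b=dict(np.load('pics/top0.npz'))['pixels'][360:450,70:160]
o=np.hstack([cv2.resize(i,(396,396),interpolation=2) for i in(a,b)])
cv2.imwrite('pics/v6.png',(255*(o/255.)**.6)[...,::-1])
E
```

```text
scene0 [[382.4, 74.0], [382.3, 75.8], [398.1, 73.3], [366.7, 74.6], [397.2, 84.1], [366.2, 85.4], [399.1, 62.2], [367.2, 63.6]]
top0 [[136.0, 394.2], [136.8, 393.9], [117.9, 384.7], [154.2, 403.7], [122.7, 383.3], [158.3, 401.8], [112.8, 386.2], [150.0, 405.7]][ WARN:0@0.469] global loadsave.cpp:1063 imwrite_ Unsupported depth image for selected encoder is fallbacked to CV_8U.
```

View pics/v6.png

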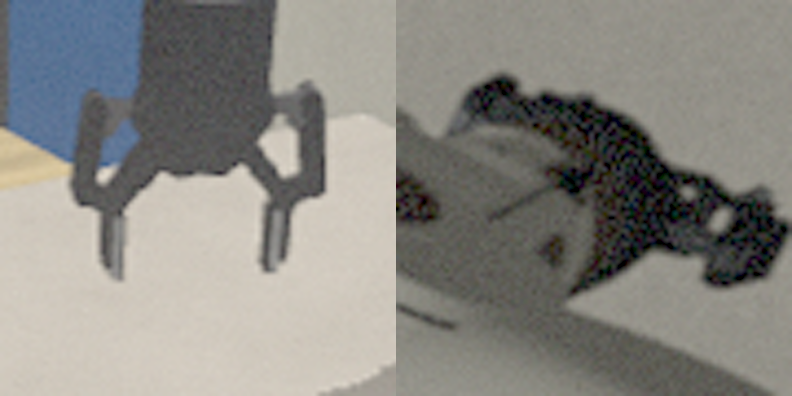

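Both views show the fingertips about 30 mm higher than the reported TCP implies, while sideways they match. So the fingers closed above the handle and nothing was touched or moved. I'll open and go about 25 mm lower, watching the force.

play_rows(
  motion=[
    {"fingers": -0.3, "translation": [0, 0, 0], "roll": 0},
    {"fingers": -0.3, "translation": [0, 0, 0], "roll": 0},
    {"fingers": -0.3, "translation": [0, 0, 0], "roll": 0},
    {"fingers": -0.3, "translation": [0, 0, 0], "roll": 0},
    {"fingers": -0.3, "translation": [0, 0, 0], "roll": 0},
    {"fingers": -0.3, "translation": [0, 0, 0.5], "roll": 0},
    {"fingers": -0.3, "translation": [0, 0, 1.0], "roll": 0},
    {"fingers": -0.3, "translation": [0, 0, 1.5], "roll": 0},
    {"fingers": -0.3, "translation": [0, 0, 2.0], "roll": 0},
    {"fingers": -0.3, "translation": [0, 0, 2.0], "roll": 0},
    {"fingers": -0.3, "translation": [0, 0, 2.0], "roll": 0},
  ],
)

```text
clock: 3.87
eef_pos: [0.5547, 0.2493, -0.0021]
tool_rot: [0.971, 0.239, -0.001, 0.0]
ft_force: [0.1, -0.7, -0.2]
grip_width: 0.0559
```

```bash
python3 - <<'E'
from h import *
c=shot('scene','scene2')
im=c['pixels'][170:260,340:430];cv2.imwrite('pics/v7.png',cv2.resize(im,None,fx=6,fy=6,interpolation=2)[...,::-1])
E
python3 d.py 554.7 249.7 18 27.8
```

```text
t 3.9167 p [555.1 249.5  -1.7] ang 27.63 tilt [-0.001 -0.    -1.   ] F [0.6 0.1 0.7] T [ 0.    0.01 -0.01] w 55.4 j [ 0.42  0.62 -0.    0.95 -0.    1.51]
cm [-0.02 -0.04 -1.97] roll -0.17
```

View pics/v7.png

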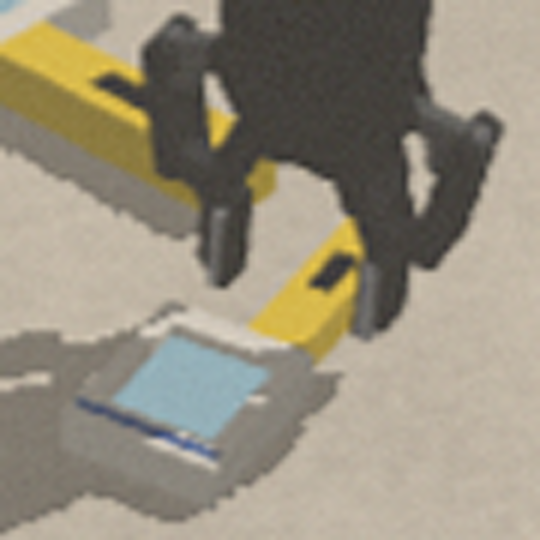

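play_rows(
  motion=[
    {"fingers": -0.3, "translation": [0, 0, 0.5], "roll": 0},
    {"fingers": -0.3, "translation": [0, 0, 0.9], "roll": 0},
    {"fingers": -0.3, "translation": [0, 0, 0.9], "roll": 0},
    {"fingers": 0.8, "translation": [0, 0, 0.9], "roll": 0},
    {"fingers": 0.8, "translation": [0, 0, 0.9], "roll": 0},
    {"fingers": 0.8, "translation": [0, 0, 0.9], "roll": 0},
    {"fingers": 0.8, "translation": [0, 0, 0.9], "roll": 0},
    {"fingers": 0.8, "translation": [0, 0, 0.9], "roll": 0},
    {"fingers": 0.8, "translation": [0, 0, 0.9], "roll": 0},
    {"fingers": 0.8, "translation": [0, 0, 0.9], "roll": 0},
  ],
)

```text
clock: 4.75
eef_pos: [0.5556, 0.2497, -0.0098]
tool_rot: [0.971, 0.239, 0.0, -0.0]
ft_force: [-0.1, 0.2, 3.0]
grip_width: 0.0222
```

```bash
python3 d.py 554.7 249.7 18 27.8
```

```text
t 4.75 p [555.6 249.7  -9.8] ang 27.63 tilt [ 0.001  0.    -1.   ] F [-0.1  0.2  3. ] T [-0.07  0.08 -0.02] w 22.2 j [ 0.42  0.63 -0.01  0.93  0.    1.51]
cm [-0.08 -0.04 -2.78] roll -0.17
```

Gripped (22 mm). Lifting and carrying it to about 15 cm above the pocket, turning on the way.

play_rows(
  motion=[
    {"fingers": 0.8, "translation": [0, 0, -2], "roll": 0},
    {"fingers": 0.8, "translation": [0, 0, -5], "roll": 0},
    {"fingers": 0.8, "translation": [0, 0, -9], "roll": 0},
    {"fingers": 0.8, "translation": [0, 0, -13], "roll": 0},
    {"fingers": 0.8, "translation": [-0.6, 1, -15], "roll": -1.5},
    {"fingers": 0.8, "translation": [-1.9, 3, -16], "roll": -5},
    {"fingers": 0.8, "translation": [-3.7, 6, -16], "roll": -10},
    {"fingers": 0.8, "translation": [-5.5, 9, -16], "roll": -15},
    {"fingers": 0.8, "translation": [-7.4, 12, -16], "roll": -20},
    {"fingers": 0.8, "translation": [-9.2, 15, -16], "roll": -25},
    {"fingers": 0.8, "translation": [-11.1, 18, -16], "roll": -30},
    {"fingers": 0.8, "translation": [-12.9, 21, -16], "roll": -35},
    {"fingers": 0.8, "translation": [-14.7, 24, -16], "roll": -40},
    {"fingers": 0.8, "translation": [-16.6, 27, -16], "roll": -45},
    {"fingers": 0.8, "translation": [-18.4, 30, -16], "roll": -50},
    {"fingers": 0.8, "translation": [-19.9, 32.5, -16], "roll": -53},
    {"fingers": 0.8, "translation": [-20.8, 34, -16], "roll": -55},
    {"fingers": 0.8, "translation": [-21.1, 34.4, -16], "roll": -55.2},
    {"fingers": 0.8, "translation": [-21.1, 34.4, -16], "roll": -55.2},
    {"fingers": 0.8, "translation": [-21.1, 34.4, -16], "roll": -55.2},
  ],
)

```text
clock: 6.42
eef_pos: [0.5273, -0.1525, 0.1491]
tool_rot: [0.75, 0.661, -0.0, -0.001]
ft_force: [0.1, 0.2, -1.1]
grip_width: 0.0224
```

```bash
python3 d.py 528.1 -153.2 100 82.8; python3 - <<'E'
from h import *
a=shot('top','top3')['pixels'][180:330,370:510];b=shot('scene','scene3')['pixels'][180:340,140:310]
im=np.hstack([cv2.resize(a,(392,420)),cv2.resize(b,(406,420)[:1]+(420,))[:, :406]]);cv2.imwrite('pics/v8.png',im[...,::-1])
E
```

```text
t 6.4167 p [ 527.3 -152.5  149.1] ang 82.78 tilt [-0.001  0.001 -1.   ] F [ 0.1  0.2 -1.1] T [ 0.03  0.01 -0.02] w 22.4 j [-0.28  0.37  0.02  1.22  0.   -0.16]
cm [-0.06  0.09  4.91] roll -0.02
```

View pics/v8.png

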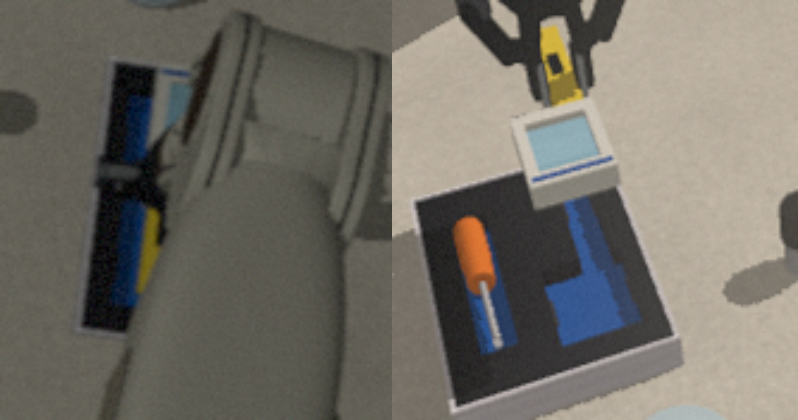

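play_rows(
  motion=[
    {"fingers": 0.8, "translation": [0, 0, 3], "roll": 0},
    {"fingers": 0.8, "translation": [0, 0, 6], "roll": 0},
    {"fingers": 0.8, "translation": [0, 0.1, 9], "roll": 0},
    {"fingers": 0.8, "translation": [0, 0.1, 11], "roll": 0},
    {"fingers": 0.8, "translation": [0, 0.1, 12], "roll": 0},
    {"fingers": 0.8, "translation": [0, 0.1, 12.2], "roll": 0},
    {"fingers": 0.8, "translation": [0, 0.1, 12.2], "roll": 0},
    {"fingers": 0.8, "translation": [0, 0.1, 12.2], "roll": 0},
  ],
)

```text
clock: 7.18
eef_pos: [0.5302, -0.1531, 0.0291]
tool_rot: [0.75, 0.662, 0.001, 0.001]
ft_force: [0.4, 0.7, -1.1]
grip_width: 0.0221
```

```bash
python3 d.py 528.1 -153.2 26 82.8; python3 - <<'E'
from r import *
c=shot('scene','scene4');t=shot('top','top4')
def g(i):return (255*(i/255.)**.6).astype(np.uint8)
a=g(rectify(c,.03,2))[:,:]
s=g(c['pixels'][230:350,140:270])
im=np.vstack([np.pad(a[:240],((0,0),(0,0),(0,0))),]);
w=cv2.resize(s,(520,480),interpolation=cv2.INTER_CUBIC)
im=np.hstack([w,cv2.resize(g(t['pixels'][190:320,380:500]),(280,303)).copy()]) if 0 else w
cv2.imwrite('pics/v9.png',im[...,::-1])
cv2.imwrite('pics/v9r.png',rectify(c,.03,3)[...,::-1])
E
```

```text
t 7.1833 p [ 530.2 -153.1   29.1] ang 82.87 tilt [ 0.002 -0.001 -1.   ] F [ 0.4  0.7 -1.1] T [0.01 0.06 0.  ] w 22.1 j [-0.28  0.49 -0.15  0.93  0.   -0.16]
cm [-0.04 -0.21  0.31] roll 0.07
```

View pics/v9.png

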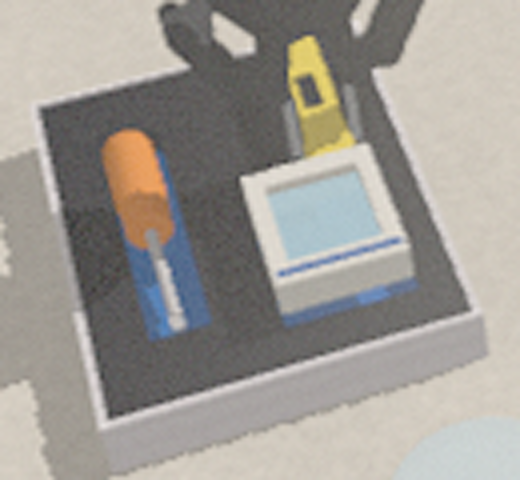

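```bash
python3 - <<'E'
from r import *
c=dict(np.load('pics/scene4.npz'))
px=lambda P:np.array(P,float)/4+[140,230]-.375
def uv(P,z):
    W=ray(c,px(P),z)[:,:2]-C0;return np.c_[W@U,W@V].round(4)*1000
for z in(.037,.039,.041):print('head bot',z,uv([[283,316],[413,281]],z).tolist(),'top',uv([[277,284],[242,179],[371,146],[409,251]],z+.019).tolist())
print('pocket',uv([[285,327],[415,290]],.03).tolist())
# subpixel profile: in rectified view, columns along u at several v
for z in(.03,.039,.058):
    im=rectify(c,z,4).astype(float);s=(im[...,2]-im[...,0])/(im.sum(2)+20);g=im.mean(2)
    for v in(12,22,40,50,60):
        r=int((100-v)*4);p=s[r-8:r+8].mean(0);q=g[r-8:r+8].mean(0);u=np.arange(len(p))/4-130
        m=u>60;gm=q[m];um=u[m];i=np.argmin(np.diff(cv2.GaussianBlur(gm[None],(1,1),0)[0]))
        b=um[(p[m]>.18)];print(z,v,'blue',b.min() if len(b) else None,b.max() if len(b) else None)
E
python3 d.py 528.1 -153.2 26 82.8
```

```text
head bot 0.037 [[89.80000000000001, 2.6], [91.7, 65.10000000000001]] top [[87.3, 3.2], [10.4, 2.9], [11.9, 67.7], [90.5, 65.69999999999999]]
head bot 0.039 [[91.7, 2.5], [93.60000000000001, 64.8]] top [[89.30000000000001, 3.1], [12.6, 2.8], [14.200000000000001, 67.4], [92.5, 65.4]]
head bot 0.041 [[93.7, 2.3], [95.60000000000001, 64.5]] top [[91.30000000000001, 3.0], [14.9, 2.6], [16.400000000000002, 67.0], [94.5, 65.0]]
pocket [[90.30000000000001, 2.4], [91.0, 65.5]]
0.03 12 blue 84.5 89.0
0.03 22 blue 84.5 88.25
0.03 40 blue 83.25 90.0
0.03 50 blue 83.0 90.25
0.03 60 blue 86.25 87.0
0.039 12 blue 63.5 98.0
0.039 22 blue 63.0 96.75
0.039 40 blue 63.25 99.0
0.039 50 blue 63.25 98.75
0.039 60 blue 63.25 64.75
0.058 12 blue 82.25 116.25
0.058 22 blue 82.75 115.0
0.058 40 blue 82.5 117.0
0.058 50 blue 83.0 116.0
0.058 60 blue 82.25 84.0
t 7.2833 p [ 530.5 -153.4   29.5] ang 82.85 tilt [ 0.003 -0.001 -1.   ] F [ 0.6  0.4 -1.1] T [-0.1   0.05  0.02] w 22.1 j [-0.28  0.49 -0.15  0.93  0.   -0.16]
cm [-0.   -0.24  0.35] roll 0.05
```

Same-camera comparison: the head is about 3 mm too far forward, sideways is within 0.5 mm, and yaw is perhaps 0.5° off. Correcting at this height first.

play_rows(
  motion=[
    {"fingers": 0.8, "translation": [0, -0.3, 0], "roll": -0.5},
    {"fingers": 0.8, "translation": [0, -0.3, 0], "roll": -0.5},
    {"fingers": 0.8, "translation": [0, -0.3, 0], "roll": -0.5},
    {"fingers": 0.8, "translation": [0, -0.3, 0], "roll": -0.5},
    {"fingers": 0.8, "translation": [0, -0.3, 0], "roll": -0.5},
  ],
)

```text
clock: 7.7
eef_pos: [0.526, -0.1529, 0.0279]
tool_rot: [0.747, 0.665, 0.0, 0.0]
ft_force: [0.3, -0.0, -2.2]
grip_width: 0.0223
```

```bash
python3 d.py 528.1 -153.2 26 82.8; python3 - <<'E'
from r import *
c=shot('scene','scene5')
s=(255*(c['pixels'][230:350,140:270]/255.)**.6).astype(np.uint8)
cv2.imwrite('pics/v10.png',cv2.resize(s[:,30:120],None,fx=6,fy=6,interpolation=cv2.INTER_CUBIC)[...,::-1])
E
```

```text
t 7.7 p [ 526.  -152.9   27.9] ang 83.32 tilt [ 0. -0. -1.] F [ 0.3 -0.  -2.2] T [0.03 0.   0.01] w 22.3 j [-0.28  0.48 -0.16  0.93 -0.   -0.17]
cm [-0.    0.21  0.19] roll 0.52
```

View pics/v10.png

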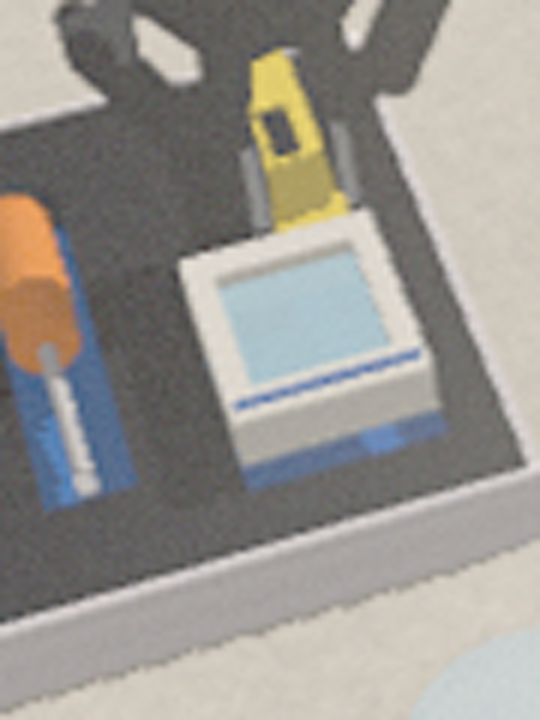

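```bash
python3 - <<'E'
from r import *
c=dict(np.load('pics/scene5.npz'))
px=lambda P:np.array(P,float)/6+[170,230]-.42
def uv(P,z):
    W=ray(c,px(P),z)[:,:2]-C0;return (np.c_[W@U,W@V]*1000).round(1)
print('head bot',uv([[238,466],[440,412]],.0377).tolist(),'top',uv([[232,412],[181,262],[367,212],[433,357]],.0567).tolist())
print('pocket',uv([[248,489],[447,435]],.03).tolist())
E
python3 d.py 528.1 -153.2 26 82.8
```

```text
head bot [[86.2, 1.4], [88.3, 66.2]] top [[81.5, 3.4], [7.7, 2.8], [7.9, 65.5], [82.6, 67.7]]
pocket [[89.5, 2.6], [91.5, 66.8]]
t 7.75 p [ 525.9 -152.9   27.8] ang 83.32 tilt [ 0. -0. -1.] F [ 0.2 -0.3 -2. ] T [0.02 0.01 0.06] w 22.2 j [-0.28  0.48 -0.16  0.93  0.   -0.17]
cm [-0.    0.22  0.18] roll 0.52
```

play_rows(
  motion=[
    {"fingers": 0.8, "translation": [0.03, 0.12, 0], "roll": 0},
    {"fingers": 0.8, "translation": [0.03, 0.12, 0], "roll": 0},
    {"fingers": 0.8, "translation": [0.03, 0.12, 0.2], "roll": 0},
    {"fingers": 0.8, "translation": [0.03, 0.12, 0.4], "roll": 0},
    {"fingers": 0.8, "translation": [0.03, 0.12, 0.6], "roll": 0},
    {"fingers": 0.8, "translation": [0.03, 0.12, 0.75], "roll": 0},
    {"fingers": 0.8, "translation": [0.03, 0.12, 0.9], "roll": 0},
    {"fingers": 0.8, "translation": [0.03, 0.12, 0.9], "roll": 0},
    {"fingers": 0.8, "translation": [0.03, 0.12, 0.9], "roll": 0},
  ],
)

```text
clock: 8.5
eef_pos: [0.5269, -0.1524, 0.0185]
tool_rot: [0.747, 0.665, 0.0, -0.0]
ft_force: [-0.6, 1.2, -2.0]
grip_width: 0.0224
```

```bash
python3 d.py 527.3 -152.7 26 83.3
```

```text
t 8.5 p [ 526.9 -152.4   18.5] ang 83.33 tilt [-0.  0. -1.] F [-0.6  1.2 -2. ] T [ 0.3  -0.05 -0.06] w 22.4 j [-0.28  0.5  -0.16  0.91  0.   -0.17]
cm [-0.02  0.04 -0.75] roll 0.03
```

play_rows(
  motion=[
    {"fingers": 0.8, "translation": [0, 0.03, 0.1], "roll": 0},
    {"fingers": 0.8, "translation": [0, 0.03, 0.2], "roll": 0},
    {"fingers": 0.8, "translation": [0, 0.03, 0.3], "roll": 0},
    {"fingers": 0.8, "translation": [0, 0.03, 0.3], "roll": 0},
    {"fingers": 0.8, "translation": [0, 0.03, 0.3], "roll": 0},
  ],
)

```text
clock: 8.92
eef_pos: [0.528, -0.152, 0.0168]
tool_rot: [0.747, 0.665, 0.001, 0.0]
ft_force: [-1.2, 3.8, 5.5]
grip_width: 0.0218
```

```bash
python3 d.py 527.3 -152.7 26 83.3
```

```text
t 8.9167 p [ 528.  -152.    16.8] ang 83.37 tilt [ 0.002  0.001 -1.   ] F [-1.2  3.8  5.5] T [ 0.74  0.3  -0.03] w 21.8 j [-0.28  0.5  -0.17  0.91  0.   -0.17]
cm [-0.08 -0.06 -0.92] roll 0.07
```

Underside is about 3.4 mm below the foam face with 7.5 N reaction, as expected at the nibs. Shifting 0.4 mm to +y, releasing and lifting clear, then checking with numbers.

play_rows(
  motion=[
    {"fingers": 0.8, "translation": [0.04, 0, 0], "roll": 0},
    {"fingers": 0.8, "translation": [0.04, 0, 0], "roll": 0},
    {"fingers": 0.1, "translation": [0.04, 0, -0.1], "roll": 0},
    {"fingers": -0.1, "translation": [0.04, 0, -0.1], "roll": 0},
    {"fingers": -0.1, "translation": [0.04, 0, -0.1], "roll": 0},
    {"fingers": -0.1, "translation": [0.04, 0, -1], "roll": 0},
    {"fingers": -0.1, "translation": [0.04, 0, -4], "roll": 0},
    {"fingers": -0.1, "translation": [0.04, 0, -8], "roll": 0},
    {"fingers": 1, "translation": [0.04, -4, -11], "roll": 0},
    {"fingers": 1, "translation": [0.04, -8, -13], "roll": 0},
    {"fingers": 1, "translation": [0, -12, -14], "roll": 0},
    {"fingers": 1, "translation": [0, -16, -14], "roll": 0},
    {"fingers": 1, "translation": [0, -20, -14], "roll": 0},
    {"fingers": 1, "translation": [0, -20, -14], "roll": 0},
  ],
)

```text
clock: 10.08
eef_pos: [0.3213, -0.1277, 0.1553]
tool_rot: [0.748, 0.664, -0.002, -0.002]
ft_force: [-1.7, 0.5, -0.5]
grip_width: -0.0002
```

```bash
cat > chk.py <<'E'
import sys
from m import *
from r import U,V,C0
tag=sys.argv[1]
for n in('top','scene'):
    c=shot(n,n+tag)
    bx=(395,195,490,315) if n=='top' else (140,225,270,350)
    for z in(.03,.04):
        for nm,lo,hi,dz in(('hand',(18,110,50),(35,255,255),.002),('lens',(85,25,70),(104,125,255),-.004)):
            P=ray(c,mask(c,lo,hi,bx),z+dz);r=rect(P);d=r[:2]/1000-C0
            print(n,z,nm,'uv',np.round([d@U*1000,d@V*1000],1),'size',r[2:4],'yaw',round((r[4]+90)%180-90,1))
E
python3 chk.py 6; python3 d.py; python3 - <<'E'
from h import *
a=dict(np.load('pics/top6.npz'))['pixels'][185:320,380:500];b=dict(np.load('pics/scene6.npz'))['pixels'][220:350,140:270]
g=lambda i:(255*(cv2.resize(i,(400,450) if i is a else (400,400),interpolation=2)/255.)**.6).astype(np.uint8)[:400]
cv2.imwrite('pics/v11.png',np.hstack([g(a),g(b)])[...,::-1])
E
```

```text
top 0.03 hand uv [-39.8  47.1] size [103.   30.5] yaw -7.2
top 0.03 lens uv [51.8 31.8] size [53.8 45.6] yaw -7.0
top 0.04 hand uv [-40.9  48.4] size [102.3  30.3] yaw -7.2
top 0.04 lens uv [50.1 33.2] size [53.4 45.3] yaw -7.0
scene 0.03 hand uv [-58.8  51.3] size [103.3  28.1] yaw -7.0
scene 0.03 lens uv [29.8 38. ] size [48.7 46.3] yaw -7.2
scene 0.04 hand uv [-47.  50.] size [101.9  27.7] yaw -7.0
scene 0.04 lens uv [40.3 36.9] size [48.  45.7] yaw -7.2
t 10.1833 p [ 327.  -129.3  156.4] ang 83.25 tilt [ 0.001 -0.001 -1.   ] F [ 0.5 -0.   0.3] T [ 0.   -0.04  0.02] w 0.2 j [-0.38 -0.02 -0.44  1.14 -0.   -0.26]
```

View pics/v11.png

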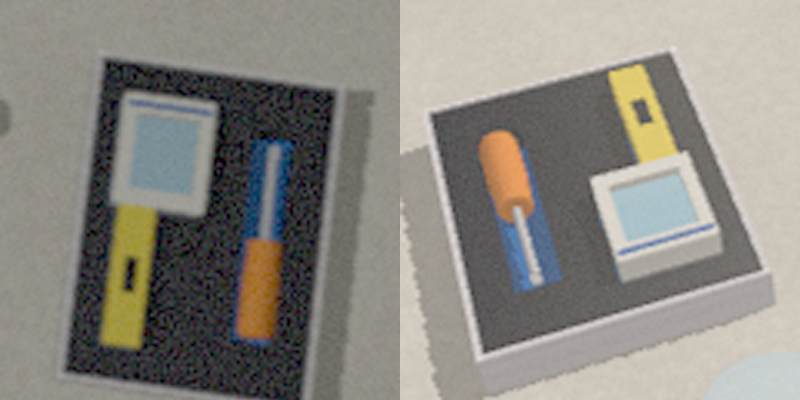

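It sits in the cut-out the right way round at the nibs (yaw -7.1°, same as the tray) with about 14 mm still to go. Now moving the shut fingers above the head bar.

```bash
python3 d.py 623 -178 60 83.2
```

```text
t 10.1833 p [ 327.  -129.3  156.4] ang 83.25 tilt [ 0.001 -0.001 -1.   ] F [ 0.5 -0.   0.3] T [ 0.   -0.04  0.02] w 0.2 j [-0.38 -0.02 -0.44  1.14 -0.   -0.26]
cm [-1.35 29.96  9.67] roll 0.05
```

play_rows(
  motion=[
    {"fingers": 1, "translation": [-0.2, 3, 0], "roll": 0},
    {"fingers": 1, "translation": [-0.4, 6.5, 0], "roll": 0},
    {"fingers": 1, "translation": [-0.5, 10, 0], "roll": 0},
    {"fingers": 1, "translation": [-0.6, 13.5, 0], "roll": 0},
    {"fingers": 1, "translation": [-0.8, 17, 0], "roll": 0},
    {"fingers": 1, "translation": [-0.9, 20.5, 0], "roll": 0},
    {"fingers": 1, "translation": [-1.1, 24, 0], "roll": 0},
    {"fingers": 1, "translation": [-1.2, 27, 2], "roll": 0},
    {"fingers": 1, "translation": [-1.3, 29, 4], "roll": 0},
    {"fingers": 1, "translation": [-1.35, 30, 7], "roll": 0},
    {"fingers": 1, "translation": [-1.35, 30, 9], "roll": 0},
    {"fingers": 1, "translation": [-1.35, 30, 9.6], "roll": 0},
    {"fingers": 1, "translation": [-1.35, 30, 9.6], "roll": 0},
    {"fingers": 1, "translation": [-1.35, 30, 9.6], "roll": 0},
    {"fingers": 1, "translation": [-1.35, 30, 9.6], "roll": 0},
  ],
)

```text
clock: 11.43
eef_pos: [0.6267, -0.1782, 0.0617]
tool_rot: [0.747, 0.665, 0.001, 0.001]
ft_force: [0.3, -0.1, 0.5]
grip_width: -0.0005
```

```bash
python3 d.py 623 -178 60 83.2
```

```text
t 11.4333 p [ 626.7 -178.2   61.7] ang 83.33 tilt [ 0.003 -0.001 -1.   ] F [ 0.3 -0.1  0.5] T [ 0.03 -0.02  0.01] w -0.5 j [-0.28  0.63  0.2   1.14 -0.   -0.16]
cm [-0.03 -0.37  0.17] roll 0.13
```

play_rows(
  motion=[
    {"fingers": 1, "translation": [0, -0.3, 0.5], "roll": 0},
    {"fingers": 1, "translation": [0, -0.3, 1.0], "roll": 0},
    {"fingers": 1, "translation": [0, -0.3, 1.5], "roll": 0},
    {"fingers": 1, "translation": [0, -0.3, 1.9], "roll": 0},
    {"fingers": 1, "translation": [0, -0.3, 1.9], "roll": 0},
    {"fingers": 1, "translation": [0, -0.3, 1.9], "roll": 0},
    {"fingers": 1, "translation": [0, -0.3, 1.9], "roll": 0},
  ],
)

```text
clock: 12.02
eef_pos: [0.6222, -0.1774, 0.0407]
tool_rot: [0.747, 0.665, 0.0, 0.0]
ft_force: [0.1, -0.5, -0.6]
grip_width: 0.0
```

```bash
python3 d.py 623 -178 35 83.2
```

```text
t 12.0167 p [ 622.2 -177.4   40.7] ang 83.33 tilt [ 0. -0. -1.] F [ 0.1 -0.5 -0.6] T [ 0.02  0.05 -0.03] w 0.0 j [-0.28  0.64  0.17  1.09  0.   -0.16]
cm [-0.05  0.08  0.57] roll 0.13
```

Not in contact yet. Pressing on in small steps.

play_rows(
  motion=[
    {"fingers": 1, "translation": [0, 0.1, 0.2], "roll": 0},
    {"fingers": 1, "translation": [0, 0.1, 0.4], "roll": 0},
    {"fingers": 1, "translation": [0, 0.1, 0.6], "roll": 0},
    {"fingers": 1, "translation": [0, 0.1, 0.6], "roll": 0},
    {"fingers": 1, "translation": [0, 0.1, 0.6], "roll": 0},
  ],
)

```text
clock: 12.43
eef_pos: [0.623, -0.1774, 0.0344]
tool_rot: [0.747, 0.665, -0.0, -0.0]
ft_force: [0.1, 0.1, 0.1]
grip_width: -0.0003
```

```bash
python3 d.py 623 -178 35 83.2
```

```text
t 12.4333 p [ 623.  -177.4   34.4] ang 83.33 tilt [-0.001  0.    -1.   ] F [0.1 0.1 0.1] T [ 0.04 -0.   -0.01] w -0.3 j [-0.28  0.65  0.16  1.08  0.   -0.16]
cm [-0.05  0.01 -0.06] roll 0.13
```

play_rows(
  motion=[
    {"fingers": 1, "translation": [0, 0, 0.2], "roll": 0},
    {"fingers": 1, "translation": [0, 0, 0.4], "roll": 0},
    {"fingers": 1, "translation": [0, 0, 0.5], "roll": 0},
    {"fingers": 1, "translation": [0, 0, 0.5], "roll": 0},
    {"fingers": 1, "translation": [0, 0, 0.5], "roll": 0},
  ],
)

```text
clock: 12.85
eef_pos: [0.623, -0.1774, 0.0295]
tool_rot: [0.747, 0.665, -0.0, -0.0]
ft_force: [-0.3, -0.3, 0.7]
grip_width: -0.0003
```

```bash
python3 d.py 623 -178 35 83.2
```

```text
t 12.85 p [ 623.  -177.4   29.5] ang 83.33 tilt [-0.  0. -1.] F [-0.3 -0.3  0.7] T [-0.03  0.    0.01] w -0.3 j [-0.28  0.65  0.16  1.07  0.   -0.16]
cm [-0.06  0.   -0.55] roll 0.13
```

play_rows(
  motion=[
    {"fingers": 1, "translation": [0, 0, 0.15], "roll": 0},
    {"fingers": 1, "translation": [0, 0, 0.3], "roll": 0},
    {"fingers": 1, "translation": [0, 0, 0.3], "roll": 0},
    {"fingers": 1, "translation": [0, 0, 0.3], "roll": 0},
  ],
)

```text
clock: 13.18
eef_pos: [0.6236, -0.1776, 0.027]
tool_rot: [0.747, 0.665, 0.0, 0.0]
ft_force: [0.9, -0.5, 0.2]
grip_width: -0.0003
```

```bash
python3 d.py; python3 - <<'E'
from h import *
c=shot('scene','scene7')
s=(255*(c['pixels'][205:305,160:270]/255.)**.6).astype(np.uint8)
cv2.imwrite('pics/v12.png',cv2.resize(s,None,fx=6,fy=6,interpolation=cv2.INTER_CUBIC)[...,::-1])
E
```

```text
t 13.1833 p [ 623.6 -177.6   27. ] ang 83.33 tilt [ 0.001 -0.    -1.   ] F [ 0.9 -0.5  0.2] T [-0.04 -0.11  0.03] w -0.3 j [-0.28  0.66  0.15  1.07  0.   -0.16]
```

View pics/v12.png

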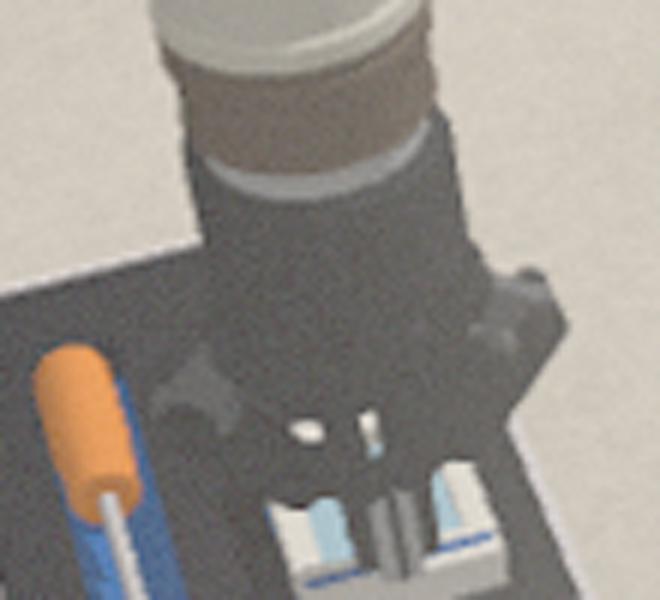

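Fingertips stand on the bar, straddling the blue stripe and just at its front edge, clear of the glass (tip near crop (400,575)). Pressing on.

play_rows(
  motion=[
    {"fingers": 1, "translation": [0, -0.1, 0.1], "roll": 0},
    {"fingers": 1, "translation": [0, -0.1, 0.2], "roll": 0},
    {"fingers": 1, "translation": [0, -0.1, 0.3], "roll": 0},
    {"fingers": 1, "translation": [0, -0.1, 0.4], "roll": 0},
    {"fingers": 1, "translation": [0, -0.1, 0.4], "roll": 0},
  ],
)

```text
clock: 13.65
eef_pos: [0.622, -0.177, 0.0224]
tool_rot: [0.747, 0.665, 0.0, -0.0]
ft_force: [0.6, 1.0, 2.0]
grip_width: 0.0002
```

```bash
python3 d.py
```

```text
t 13.65 p [ 622.  -177.    22.4] ang 83.34 tilt [-0.     0.001 -1.   ] F [0.6 1.  2. ] T [ 0.19 -0.29 -0.02] w 0.2 j [-0.28  0.66  0.15  1.06  0.   -0.16]
```

play_rows(
  motion=[
    {"fingers": 1, "translation": [0, 0, 0.1], "roll": 0},
    {"fingers": 1, "translation": [0, 0, 0.2], "roll": 0},
    {"fingers": 1, "translation": [0, 0, 0.3], "roll": 0},
    {"fingers": 1, "translation": [0, 0, 0.4], "roll": 0},
    {"fingers": 1, "translation": [0, 0, 0.4], "roll": 0},
  ],
)

```text
clock: 14.07
eef_pos: [0.6224, -0.1776, 0.0198]
tool_rot: [0.747, 0.665, 0.0, 0.001]
ft_force: [-0.8, 1.5, 6.7]
grip_width: -0.0001
```

```bash
python3 d.py
```

```text
t 14.0667 p [ 622.4 -177.6   19.8] ang 83.33 tilt [ 0.001 -0.001 -1.   ] F [-0.8  1.5  6.7] T [0.2  0.07 0.  ] w -0.1 j [-0.28  0.66  0.14  1.05 -0.   -0.16]
```

play_rows(
  motion=[
    {"fingers": 1, "translation": [0, 0, 0.1], "roll": 0},
    {"fingers": 1, "translation": [0, 0, 0.2], "roll": 0},
    {"fingers": 1, "translation": [0, 0, 0.3], "roll": 0},
    {"fingers": 1, "translation": [0, 0, 0.4], "roll": 0},
    {"fingers": 1, "translation": [0, 0, 0.4], "roll": 0},
  ],
)

```text
clock: 14.48
eef_pos: [0.6224, -0.1786, 0.0155]
tool_rot: [0.747, 0.665, -0.0, 0.001]
ft_force: [-0.8, -2.3, 5.9]
grip_width: 0.0002
```

```bash
python3 d.py
```

```text
t 14.4833 p [ 622.4 -178.6   15.5] ang 83.29 tilt [ 0.001 -0.002 -1.   ] F [-0.8 -2.3  5.9] T [-0.42  0.12 -0.03] w 0.2 j [-0.28  0.67  0.14  1.04 -0.   -0.16]
```

play_rows(
  motion=[
    {"fingers": 1, "translation": [0, 0, 0.1], "roll": 0},
    {"fingers": 1, "translation": [0, 0, 0.2], "roll": 0},
    {"fingers": 1, "translation": [0, 0, 0.3], "roll": 0},
    {"fingers": 1, "translation": [0, 0, 0.4], "roll": 0},
    {"fingers": 1, "translation": [0, 0, 0.4], "roll": 0},
  ],
)

```text
clock: 14.9
eef_pos: [0.6226, -0.1787, 0.0151]
tool_rot: [0.747, 0.664, 0.0, 0.002]
ft_force: [-5.9, 0.1, 22.9]
grip_width: 0.0001
```

```bash
python3 d.py
```

```text
t 14.9 p [ 622.6 -178.7   15.1] ang 83.28 tilt [ 0.003 -0.003 -1.   ] F [-5.9  0.1 22.9] T [ 0.01  1.55 -0.04] w 0.1 j [-0.28  0.67  0.14  1.04 -0.   -0.16]
```

play_rows(
  motion=[
    {"fingers": 1, "translation": [0, 0, -1], "roll": 0},
    {"fingers": 1, "translation": [0, 0, -4], "roll": 0},
    {"fingers": 1, "translation": [0, 0, -8], "roll": 0},
    {"fingers": 1, "translation": [0.2, -4, -11], "roll": 0},
    {"fingers": 1, "translation": [0.4, -8, -12], "roll": 0},
    {"fingers": 1, "translation": [0.6, -12, -12], "roll": 0},
    {"fingers": 1, "translation": [0.8, -16, -12], "roll": 0},
    {"fingers": 1, "translation": [1, -20, -12], "roll": 0},
    {"fingers": 1, "translation": [1.2, -24, -12], "roll": 0},
    {"fingers": 1, "translation": [1.3, -28, -12], "roll": 0},
    {"fingers": 1, "translation": [1.3, -30, -12], "roll": 0},
    {"fingers": 1, "translation": [1.3, -30, -12], "roll": 0},
  ],
)

```text
clock: 15.9
eef_pos: [0.3195, -0.1279, 0.1294]
tool_rot: [0.747, 0.664, -0.002, -0.003]
ft_force: [-0.5, 0.6, 0.3]
grip_width: 0.0004
```

```bash
cat >> chk.py <<'E'
ct=dict(np.load(f'pics/top{tag}.npz'));cs=dict(np.load(f'pics/scene{tag}.npz'))
# triangulate: blue stripe ends/centre, handle's dark slot via boxed masks; two-ray closest point
def tri(pt,ps):
    L=[]
    for c,p in((ct,pt),(cs,ps)):
        a,b=ray(c,p,0)[0],ray(c,p,.1)[0];L.append((a,(b-a)/np.linalg.norm(b-a)))
    A=sum(np.eye(3)-np.outer(d,d) for a,d in L);B=sum((np.eye(3)-np.outer(d,d))@a for a,d in L)
    x=np.linalg.solve(A,B);res=[np.linalg.norm(np.cross(d,x-a))*1000 for a,d in L]
    d=x[:2]-C0;return np.round([d@U*1000,d@V*1000,x[2]*1000,res[0]],1)
def corners(c,bx,lo,hi):
    h=mask(c,lo,hi,bx).astype(np.float32);return cv2.boxPoints(cv2.minAreaRect(h)),h
def cen(c,bx,lo,hi):
    h=mask(c,lo,hi,bx).astype(np.float32);m=cv2.moments(h);return np.array([m['m10']/m['m00'],m['m01']/m['m00']])
T,S=(395,195,490,315),(140,225,270,350)
Y=((18,110,50),(35,255,255));Lm=((85,25,70),(104,125,255))
print('lens cen',tri(cen(ct,T,*Lm),cen(cs,S,*Lm)))
# handle end: project contour on uv at z=.04, take the extreme -u edge top points
def end(c,bx):
    h=mask(c,*Y,bx);W=ray(c,h,.04)[:,:2]-C0;u=W@U*1000;k=u<u.min()+1.0;return h[k].mean(0)
print('handle end',tri(end(ct,T),end(cs,S)))
E
sed -i 's/print(n,z,nm.*/z==.03 and &/' chk.py; python3 chk.py 8; python3 d.py; python3 - <<'E'
import sys,runpy,builtins
# same triangulation for the earlier (on-nibs) pictures
import h; h.shot=lambda n,f:dict(h.np.load(f'pics/{f}.npz'))
src=open('chk.py').read();sys.argv=['chk.py','6'];exec(src.replace('from m import *','from m import *\nimport h;shot=h.shot'))
E
```

```text
top 0.03 hand uv [-39.2  47.2] size [102.1  30.3] yaw -6.7
top 0.03 lens uv [50.9 32.9] size [51.8 45.8] yaw -6.9
scene 0.03 hand uv [-55.5  50.9] size [113.6  28.6] yaw -7.9
scene 0.03 lens uv [40.7 36.6] size [54.3 45.6] yaw -7.6
lens cen [49.6 34.8 34.   0.7]
handle end [-91.   50.2  48.6   0. ]
t 16.0 p [ 325.1 -129.5  130.6] ang 83.29 tilt [ 0.  0. -1.] F [ 0.9  0.4 -0.1] T [-0.05  0.    0.02] w -0.0 j [-0.38  0.01 -0.5   1.07  0.   -0.26]
top 0.03 hand uv [-39.8  47.1] size [103.   30.5] yaw -7.2
top 0.03 lens uv [51.8 31.8] size [53.8 45.6] yaw -7.0
scene 0.03 hand uv [-58.8  51.3] size [103.3  28.1] yaw -7.0
scene 0.03 lens uv [29.8 38. ] size [48.7 46.3] yaw -7.2
lens cen [48.8 35.  43.9  0.7]
handle end [-91.8  49.4  46.5   0.2]
```

Head end is down: lens centre dropped 9.9 mm and extrapolates to about 13 mm at the bar. The handle end rose 2 mm. Pressing the handle end now.

```bash
python3 d.py 472.5 -145 50 83.2
```

```text
t 16.0 p [ 325.1 -129.5  130.6] ang 83.29 tilt [ 0.  0. -1.] F [ 0.9  0.4 -0.1] T [-0.05  0.    0.02] w -0.0 j [-0.38  0.01 -0.5   1.07  0.   -0.26]
cm [ 0.19 14.82  8.06] roll 0.09
```

play_rows(
  motion=[
    {"fingers": 1, "translation": [0, 3, 0], "roll": 0},
    {"fingers": 1, "translation": [0.1, 6, 1], "roll": 0},
    {"fingers": 1, "translation": [0.1, 9, 3], "roll": 0},
    {"fingers": 1, "translation": [0.2, 12, 5], "roll": 0},
    {"fingers": 1, "translation": [0.2, 14, 7], "roll": 0},
    {"fingers": 1, "translation": [0.2, 14.7, 8], "roll": 0},
    {"fingers": 1, "translation": [0.2, 14.7, 8], "roll": 0},
    {"fingers": 1, "translation": [0.2, 14.7, 8], "roll": 0},
    {"fingers": 1, "translation": [0.2, 14.7, 8], "roll": 0},
  ],
)

```text
clock: 16.75
eef_pos: [0.4713, -0.1446, 0.051]
tool_rot: [0.747, 0.665, -0.0, -0.0]
ft_force: [-0.1, 0.4, 0.6]
grip_width: 0.0002
```

```bash
python3 d.py 472.5 -145 31 83.2
```

```text
t 16.75 p [ 471.3 -144.6   51. ] ang 83.33 tilt [-0.001  0.    -1.   ] F [-0.1  0.4  0.6] T [-0.    0.03 -0.04] w 0.2 j [-0.3   0.36 -0.28  0.93 -0.   -0.18]
cm [-0.02  0.12  2.  ] roll 0.13
```

play_rows(
  motion=[
    {"fingers": 1, "translation": [0, 0.1, 0.5], "roll": 0},
    {"fingers": 1, "translation": [0, 0.1, 1.0], "roll": 0},
    {"fingers": 1, "translation": [0, 0.1, 1.4], "roll": 0},
    {"fingers": 1, "translation": [0, 0.1, 1.8], "roll": 0},
    {"fingers": 1, "translation": [0, 0.1, 2.1], "roll": 0},
    {"fingers": 1, "translation": [0, 0.1, 2.4], "roll": 0},
    {"fingers": 1, "translation": [0, 0.1, 2.4], "roll": 0},
  ],
)

```text
clock: 17.33
eef_pos: [0.4724, -0.1447, 0.0262]
tool_rot: [0.747, 0.665, -0.0, -0.0]
ft_force: [-0.1, 0.2, 0.1]
grip_width: -0.0002
```

```bash
python3 d.py 472.5 -145 31 83.2
```

```text
t 17.3333 p [ 472.4 -144.7   26.2] ang 83.33 tilt [-0.001  0.    -1.   ] F [-0.1  0.2  0.1] T [ 0.04 -0.02 -0.06] w -0.2 j [-0.3   0.4  -0.31  0.87 -0.   -0.18]
cm [-0.03  0.01 -0.48] roll 0.13
```

play_rows(
  motion=[
    {"fingers": 1, "translation": [0, 0, 0.15], "roll": 0},
    {"fingers": 1, "translation": [0, 0, 0.3], "roll": 0},
    {"fingers": 1, "translation": [0, 0, 0.45], "roll": 0},
    {"fingers": 1, "translation": [0, 0, 0.6], "roll": 0},
    {"fingers": 1, "translation": [0, 0, 0.6], "roll": 0},
  ],
)

```text
clock: 17.75
eef_pos: [0.4728, -0.1448, 0.0204]
tool_rot: [0.747, 0.665, -0.0, -0.0]
ft_force: [-0.0, -0.0, -0.2]
grip_width: -0.0003
```

```bash
python3 d.py
```

```text
t 17.75 p [ 472.8 -144.8   20.4] ang 83.33 tilt [-0.  0. -1.] F [-0.  -0.  -0.2] T [-0.01  0.01  0.02] w -0.3 j [-0.3   0.4  -0.31  0.85 -0.   -0.18]
```

play_rows(
  motion=[
    {"fingers": 1, "translation": [0, 0, 0.1], "roll": 0},
    {"fingers": 1, "translation": [0, 0, 0.2], "roll": 0},
    {"fingers": 1, "translation": [0, 0, 0.3], "roll": 0},
    {"fingers": 1, "translation": [0, 0, 0.3], "roll": 0},
  ],
)

```text
clock: 18.08
eef_pos: [0.473, -0.1448, 0.0175]
tool_rot: [0.747, 0.665, -0.0, -0.0]
ft_force: [-0.4, 0.4, 1.3]
grip_width: -0.0001
```

```bash
python3 d.py; python3 - <<'E'
from m import *
from r import U,V,C0
c=shot('scene','scene9');im=c['pixels']
# where the handle is predicted: px of points along the handle centre line, and the colours there
for z in(.034,.046):
  for x in(-98,-90,-80,-70,-60,-50,-40,-20,-5):
    W=C0+(x+9.3)/1000*U+(14+34.8)/1000*V;p=proj(c,[[*W,z]])[0];i=np.round(p).astype(int);print(z,x,p.round(1),im[i[1],i[0]],end=';')
  print()
print('tcp',proj(c,[[.4728,-.1448,z] for z in(.02,.03,.04,.05)]).round(1).tolist())
Y=mask(c,(18,110,50),(35,255,255),(140,225,270,350));print(Y.min(0),Y.max(0))
g=im[205:275,190:235].astype(int)
lab=np.where((g[...,0]-g[...,2]>40),'Y',np.where(g.mean(2)<75,'#',np.where(g.mean(2)>125,'.','-')))
print('\n'.join(f'{205+i} '+''.join(r) for i,r in enumerate(lab)))
E
```

```text
t 18.0833 p [ 473.  -144.8   17.5] ang 83.33 tilt [-0.  0. -1.] F [-0.4  0.4  1.3] T [-0.04  0.13  0.02] w -0.1 j [-0.3   0.41 -0.32  0.85  0.   -0.18]
0.034 -98 [213.3 246.9] [106 105 100];0.034 -90 [214.2 249.1] [107 104 102];0.034 -80 [215.2 251.9] [83 83 81];0.034 -70 [216.3 254.8] [206 176  62];0.034 -60 [217.4 257.7] [47 46 51];0.034 -50 [218.5 260.6] [52 52 49];0.034 -40 [219.6 263.6] [178 153  61];0.034 -20 [221.9 269.6] [207 177  66];0.034 -5 [223.7 274.2] [210 180  67];
0.046 -98 [212.5 242.7] [95 94 93];0.046 -90 [213.4 244.9] [104 103  98];0.046 -80 [214.4 247.7] [91 90 88];0.046 -70 [215.5 250.5] [58 55 54];0.046 -60 [216.6 253.4] [79 73 53];0.046 -50 [217.7 256.3] [107  93  50];0.046 -40 [218.8 259.2] [51 51 51];0.046 -20 [221.1 265.3] [215 184  69];0.046 -5 [222.9 269.9] [210 180  68];
tcp [[216.4, 257.3], [215.7, 253.8], [215.0, 250.3], [214.3, 246.7]]
[209.125 249.375] [230.375 276.375]
205 ######################################-......
206 ######################################-......
207 #######################################--..-#
208 #############################
[... 2616 characters left out ...]

261 #######################YYYYY####YYYYY########
262 #######################YYYYY####YYYYY########
263 ########################YYYYY###YYYYY########
264 ########################YYYYYYYYYYYYYY#######
265 ########################YYYYYYYYYYYYYY#######
266 ########################-YYYYYYYYYYYYYY######
267 #########################YYYYYYYYYYYYYY######
268 #########################YYYYYYYYYYYYYY######
269 ##########################YYYYYYYYYYYYYY#####
270 ##########################YYYYYYYYYYYYYY#####
271 ##########################YYYYYYYYYYYYYYY####
272 ###########################YYYYYYYYYYYYYY####
273 ###########################YYYYYYYYYYYYYY-..-
274 ###########################YYYYYYYYYYYYY.....
```

In-picture numbers: the fingertip sits centred on the yellow handle, and contact is just beginning (1.3 N). Continuing.

play_rows(
  motion=[
    {"fingers": 1, "translation": [0, 0, 0.15], "roll": 0},
    {"fingers": 1, "translation": [0, 0, 0.3], "roll": 0},
    {"fingers": 1, "translation": [0, 0, 0.4], "roll": 0},
    {"fingers": 1, "translation": [0, 0, 0.4], "roll": 0},
  ],
)

```text
clock: 18.47
eef_pos: [0.4734, -0.1448, 0.0146]
tool_rot: [0.747, 0.665, 0.0, 0.0]
ft_force: [-3.4, 1.6, 9.4]
grip_width: -0.0002
```

```bash
python3 d.py
```

```text
t 18.4667 p [ 473.4 -144.8   14.6] ang 83.34 tilt [ 0.001 -0.    -1.   ] F [-3.4  1.6  9.4] T [0.21 0.57 0.06] w -0.2 j [-0.3   0.41 -0.32  0.84  0.   -0.18]
```

play_rows(
  motion=[
    {"fingers": 1, "translation": [0, 0, 0.15], "roll": 0},
    {"fingers": 1, "translation": [0, 0, 0.3], "roll": 0},
    {"fingers": 1, "translation": [0, 0, 0.4], "roll": 0},
    {"fingers": 1, "translation": [0, 0, 0.4], "roll": 0},
  ],
)

```text
clock: 18.8
eef_pos: [0.4737, -0.1449, 0.0143]
tool_rot: [0.747, 0.665, 0.001, 0.001]
ft_force: [-12.4, 4.3, 37.5]
grip_width: -0.0
```

```bash
python3 d.py
```

```text
t 18.8 p [ 473.7 -144.9   14.3] ang 83.33 tilt [ 0.003 -0.001 -1.   ] F [-12.4   4.3  37.5] T [ 0.85  2.53 -0.04] w -0.0 j [-0.3   0.41 -0.32  0.83  0.   -0.18]
```

play_rows(
  motion=[
    {"fingers": 1, "translation": [0, 0, -0.5], "roll": 0},
    {"fingers": 1, "translation": [0, 0, -2], "roll": 0},
    {"fingers": 1, "translation": [0, -1, -5], "roll": 0},
    {"fingers": 1, "translation": [0, -4, -8], "roll": 0},
    {"fingers": 1, "translation": [0, -7, -11], "roll": 0},
    {"fingers": 1, "translation": [0, -11, -12], "roll": 0},
    {"fingers": 1, "translation": [0, -14, -12], "roll": 0},
    {"fingers": 1, "translation": [0, -14, -12], "roll": 0},
  ],
)

```text
clock: 19.47
eef_pos: [0.328, -0.1271, 0.1295]
tool_rot: [0.747, 0.664, -0.001, -0.002]
ft_force: [-0.2, 0.9, -0.5]
grip_width: -0.0003
```

```bash
python3 chk.py 10;python3 d.py
```

```text
top 0.03 hand uv [-40.6  48.6] size [102.3  29.7] yaw -7.1
top 0.03 lens uv [50.1 33.7] size [53.2 45.4] yaw -7.1
scene 0.03 hand uv [-42.1  49.6] size [101.7  27.8] yaw -7.0
scene 0.03 lens uv [44.6 36.4] size [48.4 45.4] yaw -7.3
lens cen [49.5 35.  30.4  0.8]
handle end [-91.3  49.4  32.8   0.1]
t 19.5667 p [ 333.6 -128.6  130. ] ang 83.29 tilt [ 0.002 -0.001 -1.   ] F [ 0.1 -0.2  0.4] T [ 0.01 -0.03  0.01] w 0.2 j [-0.37  0.02 -0.48  1.07  0.   -0.25]
```

Both ends have now dropped about 13.6 mm in the pictures, which is what home requires. Confirming with a gentle second press on the head bar.

```bash
python3 d.py 622.5 -177.5 30 83.2
```

```text
t 19.5667 p [ 333.6 -128.6  130. ] ang 83.29 tilt [ 0.002 -0.001 -1.   ] F [ 0.1 -0.2  0.4] T [ 0.01 -0.03  0.01] w 0.2 j [-0.37  0.02 -0.48  1.07  0.   -0.25]
cm [-1.48 29.24 10.06] roll 0.09
```

play_rows(
  motion=[
    {"fingers": 1, "translation": [-0.2, 3, 0], "roll": 0},
    {"fingers": 1, "translation": [-0.4, 6.5, 0], "roll": 0},
    {"fingers": 1, "translation": [-0.5, 10, 0], "roll": 0},
    {"fingers": 1, "translation": [-0.6, 13.5, 0], "roll": 0},
    {"fingers": 1, "translation": [-0.8, 17, 0], "roll": 0},
    {"fingers": 1, "translation": [-1, 20.5, 0], "roll": 0},
    {"fingers": 1, "translation": [-1.2, 24, 0], "roll": 0},
    {"fingers": 1, "translation": [-1.3, 27, 2], "roll": 0},
    {"fingers": 1, "translation": [-1.4, 29, 4], "roll": 0},
    {"fingers": 1, "translation": [-1.5, 29.3, 6], "roll": 0},
    {"fingers": 1, "translation": [-1.5, 29.3, 8], "roll": 0},
    {"fingers": 1, "translation": [-1.5, 29.3, 9.5], "roll": 0},
    {"fingers": 1, "translation": [-1.5, 29.3, 9.5], "roll": 0},
    {"fingers": 1, "translation": [-1.5, 29.3, 9.5], "roll": 0},
    {"fingers": 1, "translation": [-1.5, 29.3, 9.5], "roll": 0},
  ],
)

```text
clock: 20.82
eef_pos: [0.6244, -0.1776, 0.035]
tool_rot: [0.747, 0.665, 0.0, 0.001]
ft_force: [-0.6, 0.5, -0.2]
grip_width: -0.0002
```

```bash
python3 d.py 622.5 -177.5 18 83.2
```

```text
t 20.8167 p [ 624.4 -177.6   35. ] ang 83.35 tilt [ 0.001 -0.    -1.   ] F [-0.6  0.5 -0.2] T [0.01 0.   0.02] w -0.2 j [-0.28  0.65  0.16  1.08  0.   -0.16]
cm [-0.01 -0.19  1.69] roll 0.15
```

play_rows(
  motion=[
    {"fingers": 1, "translation": [0, -0.15, 0.5], "roll": 0},
    {"fingers": 1, "translation": [0, -0.15, 1.0], "roll": 0},
    {"fingers": 1, "translation": [0, -0.15, 1.3], "roll": 0},
    {"fingers": 1, "translation": [0, -0.15, 1.6], "roll": 0},
    {"fingers": 1, "translation": [0, -0.15, 1.8], "roll": 0},
    {"fingers": 1, "translation": [0, -0.15, 1.8], "roll": 0},
  ],
)

```text
clock: 21.32
eef_pos: [0.6213, -0.1773, 0.0163]
tool_rot: [0.747, 0.665, -0.0, -0.0]
ft_force: [0.2, 1.1, -0.1]
grip_width: 0.0001
```

```bash
python3 d.py
```

```text
t 21.3167 p [ 621.3 -177.3   16.3] ang 83.33 tilt [-0.001  0.    -1.   ] F [ 0.2  1.1 -0.1] T [0.   0.01 0.  ] w 0.1 j [-0.28  0.66  0.14  1.04 -0.   -0.16]
```

No contact at 16.3 mm. Going on to about 20 N.

play_rows(
  motion=[
    {"fingers": 1, "translation": [0, 0, 0.15], "roll": 0},
    {"fingers": 1, "translation": [0, 0, 0.3], "roll": 0},
    {"fingers": 1, "translation": [0, 0, 0.4], "roll": 0},
    {"fingers": 1, "translation": [0, 0, 0.4], "roll": 0},
  ],
)

```text
clock: 21.65
eef_pos: [0.622, -0.1774, 0.0145]
tool_rot: [0.747, 0.665, 0.0, 0.001]
ft_force: [-2.5, 1.5, 8.0]
grip_width: 0.0001
```

```bash
python3 d.py
```

```text
t 21.65 p [ 622.  -177.4   14.5] ang 83.33 tilt [ 0.001 -0.    -1.   ] F [-2.5  1.5  8. ] T [0.19 0.67 0.03] w 0.1 j [-0.28  0.67  0.13  1.04 -0.   -0.16]
```

play_rows(
  motion=[
    {"fingers": 1, "translation": [0, 0, 0.2], "roll": 0},
    {"fingers": 1, "translation": [0, 0, 0.2], "roll": 0},
    {"fingers": 1, "translation": [0, 0, 0.2], "roll": 0},
  ],
)

```text
clock: 21.9
eef_pos: [0.622, -0.1774, 0.0144]
tool_rot: [0.747, 0.665, 0.001, 0.001]
ft_force: [-6.5, 1.4, 16.8]
grip_width: -0.0003
```

play_rows(
  motion=[
    {"fingers": 1, "translation": [0, 0, -1], "roll": 0},
    {"fingers": 1, "translation": [0, 0, -4], "roll": 0},
    {"fingers": 1, "translation": [0, 0, -8], "roll": 0},
    {"fingers": 1, "translation": [0.2, -4, -11], "roll": 0},
    {"fingers": 1, "translation": [0.4, -8, -12], "roll": 0},
    {"fingers": 1, "translation": [0.6, -12, -12], "roll": 0},
    {"fingers": 1, "translation": [0.8, -16, -12], "roll": 0},
    {"fingers": 1, "translation": [1, -20, -12], "roll": 0},
    {"fingers": 1, "translation": [1.2, -24, -12], "roll": 0},
    {"fingers": 1, "translation": [1.3, -28, -12], "roll": 0},
    {"fingers": 1, "translation": [1.3, -30, -12], "roll": 0},
    {"fingers": 1, "translation": [1.3, -30, -12], "roll": 0},
  ],
)

```text
clock: 22.9
eef_pos: [0.3203, -0.1283, 0.1305]
tool_rot: [0.747, 0.664, -0.001, -0.001]
ft_force: [0.1, -0.1, 0.2]
grip_width: 0.0002
```

```bash
python3 chk.py 11;python3 d.py
```

```text
top 0.03 hand uv [-40.6  48.7] size [102.3  29.6] yaw -7.1
top 0.03 lens uv [50.3 33.6] size [53.5 45.3] yaw -7.2
scene 0.03 hand uv [-42.1  49.7] size [101.6  27.7] yaw -7.2
scene 0.03 lens uv [44.5 36.5] size [48.  45.4] yaw -6.8
lens cen [49.6 35.  30.5  0.8]
handle end [-91.4  49.7  32.5   0.6]
t 23.0 p [ 325.6 -129.8  131.5] ang 83.3 tilt [ 0.003 -0.001 -1.   ] F [-0.3  0.4  0.4] T [-0.04 -0.04 -0.01] w 0.3 j [-0.38  0.   -0.49  1.07  0.   -0.26]
```

Nothing moved: both ends stay down, level, with stiff stops at the same height. Handing in.

```bash
python3 -c "
from workcell import bot
print(bot.job_done())"
```

```text
the job is handed in; nothing more can be done
None
```

The small yellow-handled magnifier is in its cut-out the right way round and pressed home at both ends. I handed the job in at about 23 s of the 61 s allowed.

**What I did:** I gripped it by the handle, carried it over the eyepiece, and lined it up over the pocket using the scene camera. I set it on the nibs, then pressed head, handle, and head again with shut fingers on the bar and the handle only. The highest wrist force reading was about 37 N straight down. Readings come only at the end of each move, so peaks in between were not seen.

**Last checks:**
- **Stops:** Both ends stopped stiffly at nearly the same tool height (14.4 mm at the head, 14.3 mm at the handle).
- **Depth:** Both ends dropped about 13.5–14 mm in the two camera views, against about 13.6 mm needed. The handle top measures 32.5 mm; home is 32 mm.
- **Rocking:** The first head press lifted the handle end by 2 mm. After the last head press neither end moved.
- **Alignment:** Yaw is -7.1°, the same as the tray. I did not measure the position against the pocket centre separately; that rests on it having gone fully in with 1.8 mm clearance.
- **Robot:** It is clear of everything.

**What disagreed:**
- **Fingertip height:** The tips sit about 15 mm behind the reported TCP, where the text says 14 mm ahead. My first grasp closed above the handle and touched nothing.
- **Lens height:** The two-view lens height reads about 4 mm too high, so I used only its change.
- **Bystanders:** I never touched or pressed them, but I did not measure them again at the end.

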